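# Scan the buffer jars, load the warming tray and set its heat

### The arm

A 6-joint arm with a two-finger parallel gripper is mounted at the origin on the work surface. World frame = base frame: x ahead of the robot, y to its left, z up, the work surface at z = 0. Lengths are in m, angles in rad, forces in N, time in s.
With the tool pointing down it reaches from about 0.325 to 0.775 m from the base axis. Payload 5.5 kg.
Tool frame: the origin (TCP) lies on the centre line of the jaws, within the pads' length; the fingertips stand 11 mm ahead of it and the grasp point (between the pads) lies 8 mm behind it; z points along the fingers, y is the line along which they close (so a half turn about z gives the same grasp; the last joint's range is limited). The gripper opens to 85 mm and grips with 20 to 120 N. Pads are 22 mm wide; open, the fingers measure 114 mm over their backs; the gripper's body (76 mm by 85 mm) begins 54 mm behind the grasp point. The pads swing forward as they close: fully open they stand 13 mm farther back than shut.
Start: joints at [-1.391, 0.091, 1.231, -0, 1.82, -0.057], TCP at [0.141, -0.583, 0.208] pointing down, gripper open.
Joint ranges: [-2.87, 2.87], [-0.86, 2.18], [0.17, 2.46], [-1.51, 4.65], [0.06, 2.69], [-2.65, 2.65]. Speed limits (rad/s): [2.57, 2.57, 3.01, 3.14, 3.14, 3.14].

### API

Orientations are given as a rotation vector (axis times angle).
In Python, from plant import ctrl gives the robot as it stands. The module is installed in compiled form; this text tells all that it offers.
- The arm moves only by the shell command python3 -m inch 'ROWS' [FORCE]. ROWS is JSON, a list of rows, each a list of 7 numbers: the shift along the world's x, y, z each as a share of 50 cm, from -1 to 1, then the turn, a rotation vector about the world's x, y, z each as a share of 90 degrees, from -1 to 1, then the opening, from -1 (shut) to 1 (fully open). In form: [[dx, dy, dz, ax, ay, az, jaw], ...]. A call has 1 to 10 rows; each row is the pose to reach, as a shift and turn from the pose commanded when the call began; what a row does not reach only later rows make up. A row lasts 1/10 s, in which the tool goes at most 50 mm and 8.59 degrees, less where a joint would pass 70% of its speed; a pose out of reach is approached as far as the arm can. A call with a number of a shift or a turn outside -1 to 1 is refused whole. A call with a gripper value outside its range is refused whole. The fingers move at their own pace and stop on an object; FORCE is the grip in N (left out, the last holds). Time passes only in rows, so rows that repeat a pose let the fingers close. It gives the time, the measured TCP pose, the force, the opening and the grip force at its end, in the units of the state.
- ctrl.read_state(): the state, without advancing time (a new reading comes with each control period).
- ctrl.grab_frame(name): name is "scene" or "top" or "wrist"; returns a dict with "pixels" (384x512x3 uint8, red, green, blue), "fx", "fy", "cx", "cy" (pixels), "position" and "attitude" of the camera in the world. Camera axes: x right, y up, looking along -z (the intrinsics and any distortion apply to the point x, -y, -z); pixel columns grow to the right and rows downward; lengths in m; the calibration is good to about 2 mm. A picture is of the moment at which its call begins. There is no depth.
- ctrl.finish_job(): hands the job in; it is judged then, once.
The state is a dict: "time": time; "joints": joint angles; "joint_vel": joint speeds; "tau": joint torques, N m; "tool_pos": TCP position; "eef_rot": TCP orientation; "ft_force": force on the tool from outside, world axes, zero at the start; "moment": the same for the moment, N m; "width": finger opening in m; "gripper_force": force on a finger pad.
Only numpy, scipy, OpenCV 4.12 (cv2) and the standard library are available. Lean on these libraries where they do the work, as an engineer would, in place of code of your own. Each camera call takes 0.05 s, during which the arm holds its last target. There are 200 camera calls.

### The job

Pick up the hand scanner from its mat and scan the barcode on the lid of each glass jar, from the shortest jar to the tallest, holding the beam still on each label for a full second, then lay the scanner back on its mat. Next stand all the jars upright in the warming tray, gripping the thin glass lightly (well under 50 N), and only then slide the heat control until its grip is level with the white pointer. Leave everything else on the bench where it is.

Things in the scene. Friction and masses are not known exactly. Their poses are not given: they have to be found in the camera images.
- scanner: hand scanner, 160 g: a grey handle 30 mm wide (y) and 26 mm high, from x = -80 to +30 mm, flat on its underside, with a black head 40 mm wide raised on a neck at its +x end (reaching x = 83 mm, z = 67 mm). Origin: on the handle's underside, 25 mm ahead of the handle's middle and close below the centre of mass; x points to the head, z up. Grip it across the handle (along y) at about x = -20 mm
- scanner_window (a point): middle of the scanner's window, at x = 73, z = 30 mm in the scanner's frame. This point's x axis is the beam: it leaves forward and 45 degrees downward from the handle. It reads a label that lies 60 to 160 mm along the beam and within 12 mm of the beam's axis sideways (this point's y and z), at up to 60 degrees from square on, once held on it without a break for nearly a second
- mat: blue mat 200 (x) x 120 (y) x 3 mm, fixed on the bench, on which the scanner lies. Origin: centre of its underside
- heater: warming tray, fixed: a white block 150 (x) x 270 (y) mm with its dark floor 45 mm above the bench and an aluminium rim round it, 6 mm thick, its top 57 mm above the bench; the floor inside the rim is 138 x 258 mm. Origin: centre of its underside; z up
- heat (a joint): heat slider: travel in m along its track (the base's +y), 0 to 0.12; stiff, it stays where it is left (about 1.5 N)
- heat_top (a point): middle of the top of the slider's grip: a black block 28 (x, across the track) x 20 (y, along it) x 40 mm tall, its top 54.5 mm above the bench
- heat_base: the slider's aluminium track housing, fixed, 40 (x) x 170 (y) x 14 mm. Origin: centre of its underside; the grip stands over y = -0.06 + slider value
- pointer: white pointer tag clipped beside the track on its +x side, look only, 16 mm high. Origin: on the tag's middle line, at the bench; its y axis runs along the track, so the grip is level with the pointer when heat_top has y = 0 in the pointer's frame (within 5 mm)
- jar_a: the shortest of the glass jars: upright cylinder 54 mm in diameter, 36 mm tall with its white lid, 133 g or so. Origin: centre of its underside; z up. None if it is not there
- label_a (a point): middle of the barcode label (32 x 22 mm) on top of the lid of jar_a; z points up off the label
- jar_b: the second shortest of the glass jars: upright cylinder 54 mm in diameter, 48 mm tall with its white lid, 148 g or so. Origin: centre of its underside; z up. None if it is not there
- label_b (a point): middle of the barcode label (32 x 22 mm) on top of the lid of jar_b; z points up off the label
- jar_c: the second tallest of the glass jars: upright cylinder 54 mm in diameter, 60 mm tall with its white lid, 162 g or so. Origin: centre of its underside; z up. None if it is not there
- label_c (a point): middle of the barcode label (32 x 22 mm) on top of the lid of jar_c; z points up off the label
- jar_d: the tallest of the glass jars: upright cylinder 54 mm in diameter, 72 mm tall with its white lid, 176 g or so. Origin: centre of its underside; z up. None if it is not there
- label_d (a point): middle of the barcode label (32 x 22 mm) on top of the lid of jar_d; z points up off the label
- slide_box: bystander: small white plastic slide box 45 x 22 x 12 mm; origin at its underside
- pen: bystander: marker pen 130 x 11 x 11 mm, lying; origin at its underside
- beaker: bystander: glass beaker, rim radius 36 mm, 90 mm tall; origin at its underside
- pipette: bystander: blue pipette about 240 mm long, lying; origin at its underside
- tip_box: bystander: yellow and white pipette tip box 85 x 120 x 67 mm; origin at its underside
- tape: bystander: roll of paper tape, outer diameter 72 mm, 18 mm high; origin at its underside
- wash_bottle: bystander: white wash bottle, 64 mm diameter, 160 mm tall; origin at its underside
- can: bystander: amber jar with a lid, 68 mm diameter, 110 mm tall; origin at its underside

How it is judged:
By the outcome, as a careful person would: the job done as asked, in the order asked, and still so for the second after the job is handed in, with the robot touching nothing.
Of jar_a, jar_b, jar_c, jar_d only 3 to 4 are there at a start; the rules pass over those that are not, and their reading is None.
At some moment in a run one of jar_a, jar_b, jar_c, jar_d may be knocked a few centimetres aside while the robot is not near it.
It also fails if it takes over 210 s, if anything falls off the work surface, if the arm or the gripper's body presses on something with over 40 N, if the wrist force passes 120 N, or if a joint passes its speed limit or range.

## Working session

There is one attempt and no reset: what is moved stays moved. The work goes in short steps, Python scripts to look and compute and a shell command to move; the robot and the scene stay as the last step left them, time stands still between calls to the robot, and variables do not carry over. Pictures are saved under pics/ and viewed, at most 14 in all, crops included, and the job is handed in when it is done.

```bash
mkdir -p pics
cat > h.py <<'E'
import numpy as np, cv2
from scipy.spatial.transform import Rotation as R
from plant import ctrl
def rot(a):
    a=np.array(a,float)
    if a.shape==(3,3): return a
    if a.size==4: return R.from_quat(a).as_matrix()
    return R.from_rotvec(a).as_matrix()
def grab(n,save=None):
    f=ctrl.grab_frame(n)
    if save: cv2.imwrite('pics/'+save,f['pixels'][:,:,::-1])
    return f
def ray(f,u,v,z):
    d=rot(f['attitude'])@np.array([(u-f['cx'])/f['fx'],-(v-f['cy'])/f['fy'],-1])
    p=np.array(f['position']); return p+d*(z-p[2])/d[2]
def proj(f,P):
    c=rot(f['attitude']).T@(np.array(P)-f['position'])
    return f['cx']+f['fx']*c[0]/-c[2], f['cy']-f['fy']*c[1]/-c[2]
E
python3 - <<'E'
from h import *
for n in('top','scene'):
    f=grab(n,n+'1.png'); print(n,{k:v for k,v in f.items() if k!='pixels'})
print(ctrl.read_state())
E
```

```text
top {'fx': 380.84623921616907, 'fy': 380.84623921616907, 'cx': 253.84793989374722, 'cy': 195.1266328495173, 'position': array([ 0.41748272, -0.01358193,  1.15697841]), 'attitude': array([ 0.10310771, -0.11042592, -1.55175133])}
scene {'fx': 425.3845038816927, 'fy': 425.3845038816927, 'cx': 252.45862908810966, 'cy': 191.63274008573467, 'position': array([ 1.087678  , -0.89833154,  1.11971053]), 'attitude': array([0.75388947, 0.20688245, 0.50162645])}
{'time': 0.1, 'joints': array([-1.39068435e+00,  9.17906873e-02,  1.23180871e+00,  2.93782305e-05,
        1.81980717e+00, -5.66978827e-02]), 'joint_vel': array([-0.00119157, -0.00151811, -0.00266883,  0.00071401,  0.00076242,
        0.00016722]), 'tau': array([ 3.70912705e-03, -4.60215890e+01, -4.19219470e+01,  1.06210200e-04,
        1.05960231e-02,  5.03706261e-06]), 'tool_pos': array([ 0.14071589, -0.58294861,  0.2072353 ]), 'eef_rot': array([-3.11779536e+00, -3.70908658e-01,  1.30985853e-04]), 'ft_force': array([ 0.4440471 , -0.04786484, -0.15922654]), 'moment': array([-0.0218477 ,  0.00353458,  0.00488332]), 'gripper_force': 0.0, 'width': 0.0851691621447666}
```

View pics/top1.png

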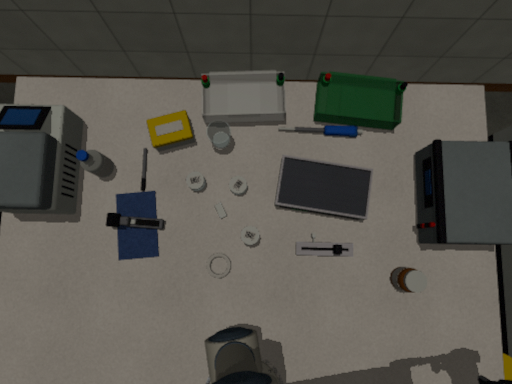

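View pics/scene1.png

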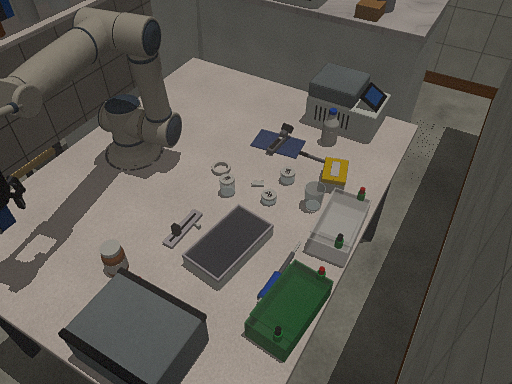

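Top view: three jars at (197,182), (239,186) and (250,236), the scanner around (135,222) with its head to the left, the tray at (323,187), and the slider grip at (338,249). I'll enlarge both views.

Run:
```python
import cv2
a=cv2.imread('pics/top1.png')[120:290,100:380]; cv2.imwrite('pics/c1.png',cv2.resize(a,None,fx=2.8,fy=2.8,interpolation=cv2.INTER_CUBIC))
a=cv2.imread('pics/scene1.png')[115:290,150:350]; cv2.imwrite('pics/c2.png',cv2.resize(a,None,fx=3.4,fy=3.4,interpolation=cv2.INTER_CUBIC))
```

```text
(no output)
```

View pics/c1.png

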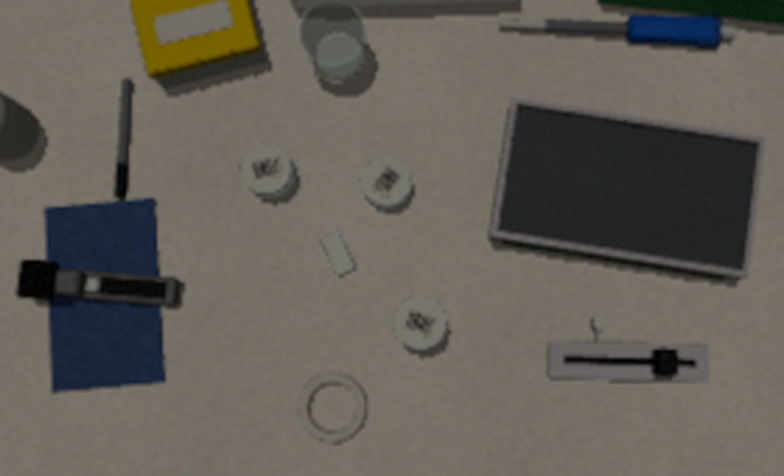

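View pics/c2.png

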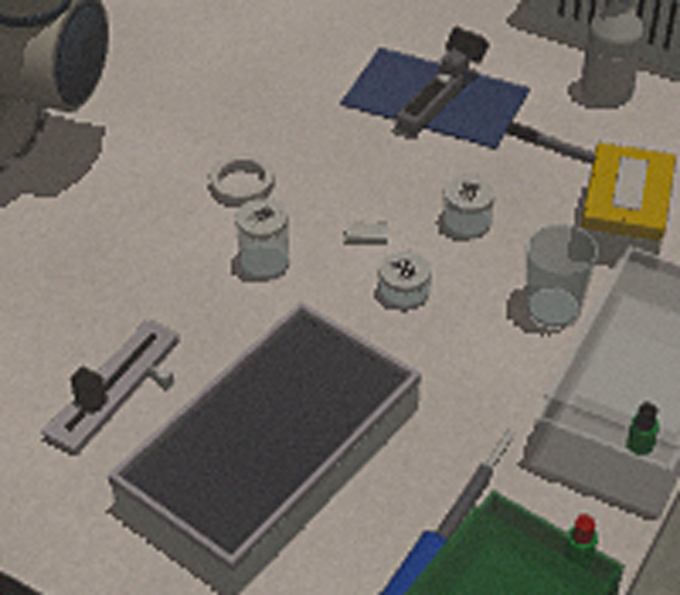

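The crops show three jars, with the pointer tag at top (313,237) and scene (197,226). Next I measure by triangulation and plane casts.

```bash
cat > m.py <<'E'
from h import *
from scipy.optimize import least_squares
class F(dict): pass
T=grab('top'); S=grab('scene')
def bary(f,u,v,r=7):
    g=cv2.cvtColor(f['pixels'],cv2.COLOR_RGB2GRAY).astype(float)
    for _ in range(3):
        y,x=np.mgrid[0:384,0:512]; m=(np.hypot(x-u,y-v)<r)
        w=np.clip(np.percentile(g[m],70)-12-g,0,None)*m
        u,v=(w*x).sum()/w.sum(),(w*y).sum()/w.sum()
    return u,v
def tri(a,b):
    s=least_squares(lambda P:np.r_[np.array(proj(T,P))-a,np.array(proj(S,P))-b],[.4,0,.05]); return s.x,s.fun
def lid(f,u,v):  # ellipse of bright lid
    g=cv2.cvtColor(f['pixels'],cv2.COLOR_RGB2GRAY); c=g[int(v)-14:int(v)+15,int(u)-14:int(u)+15]
    return c
E
python3 - <<'E'
from m import *
for n,a,b in [('L',(195.7,180.4),(287.9,171.5)),('M',(238.2,184.6),(269.1,194.1)),('N',(250,235),(227.4,178.2)),('ptr?',(312.9,237),(197,226))]:
    if n!='ptr?': a2,b2=bary(T,*a,6),bary(S,*b,5)
    else: a2,b2=a,b
    p,r=tri(a,b);q,r2=tri(a2,b2); print(n,p.round(4),r.round(1),np.round(a2+b2,1),q.round(4),r2.round(1))
def rect(mask,z,name,roi):
    m=np.zeros_like(mask,np.uint8);u0,v0,u1,v1=roi;m[v0:v1,u0:u1]=mask[v0:v1,u0:u1]*255
    cs,_=cv2.findContours(m,cv2.RETR_EXTERNAL,cv2.CHAIN_APPROX_NONE);c=max(cs,key=cv2.contourArea).reshape(-1,2)
    w=np.array([ray(T,u,v,z)[:2] for u,v in c]);r=cv2.minAreaRect((w*1000).astype(np.float32))
    print(name,np.round(r[0],1),np.round(r[1],1),round(r[2],1), 'px',cv2.minAreaRect(c)[0])
p=T['pixels'].astype(int);g=p.mean(2);b=p[:,:,2]-p[:,:,0]
rect(b>25,.003,'mat',(105,180,170,270))
rect(g<75,.045,'floor',(270,150,380,225))
rect(g<60,.0545,'grip',(331,242,345,256))
# housing brighter than bench
rect((g>np.median(g[200:270,180:300])+12),.014,'housing',(290,240,358,262))
rect(g<50,.067,'head',(100,210,122,232))
print(g[225:262:2,300:350:6].astype(int)); print(np.median(g[200:270,180:300]))
for uv in [(112,219.5),(163,223.5)]: print(ray(T,*uv,.03))
E
```

```text
L [0.6135 0.157  0.0453] [-0.6 -0.8 -1.2  0.3] [194.  179.8 287.6 170.6] [0.6133 0.1606 0.0478] [-0.2 -0.3 -0.5  0.1]
M [0.6046 0.0312 0.0337] [-0.5 -0.7 -1.   0.2] [238.  183.7 268.6 193.7] [0.6055 0.0307 0.0375] [-0.2 -0.3 -0.4  0.1]
N [ 0.4544 -0.0066  0.0709] [-0.6 -0.8 -1.3  0.1] [249.2 234.6 226.9 177.2] [ 0.4543 -0.0052  0.0748] [-0.3 -0.4 -0.6  0.1]
ptr? [ 0.4527 -0.1967  0.0033] [-0.4 -0.5 -0.7  0. ] [312.9 237.  197.  226. ] [ 0.4527 -0.1967  0.0033] [-0.4 -0.5 -0.7  0. ]
mat [427.8 329.1] [ 89.9 116. ] 5.8 px (137.6234588623047, 242.46884155273438)
floor [ 600.5 -224.9] [262.1 139.9] 81.7 px (324.3658447265625, 186.3385467529297)
grip [ 413.9 -260.2] [28.4 37.4] 0.9 px (337.5, 250.0)Traceback (most recent call last):
  File "<stdin>", line 16, in <module>
  File "<stdin>", line 8, in rect
ValueError: max() iterable argument is empty
```

Heights give jars a (middle), b (left) and d (near); jar_c is absent. The tray floor fits its given size. I'll move towards the scanner and refine there.

```bash
python3 -m inch '[[0.72,0.766,0.25,0,0,0.85,1],[0.72,0.766,0.25,0,0,0.85,1],[0.72,0.766,0.25,0,0,0.85,1],[0.72,0.766,0.25,0,0,0.85,1],[0.72,0.766,0.25,0,0,0.85,1],[0.72,0.766,0.25,0,0,0.85,1],[0.72,0.766,0.25,0,0,0.85,1],[0.72,0.766,0.25,0,0,0.85,1],[0.72,0.766,0.25,0,0,0.85,1],[0.72,0.766,0.25,0,0,0.85,1]]'
python3 -m inch '[[-0.1,0.98,-0.05,0,0,0,1],[-0.1,0.98,-0.05,0,0,0,1],[-0.1,0.98,-0.05,0,0,0,1],[-0.1,0.98,-0.05,0,0,0,1],[-0.1,0.98,-0.05,0,0,0,1],[-0.1,0.98,-0.05,0,0,0,1],[-0.1,0.98,-0.05,0,0,0,1],[-0.1,0.98,-0.05,0,0,0,1],[-0.1,0.98,-0.05,0,0,0,1],[-0.1,0.98,-0.05,0,0,0,1]]'
python3 - <<'E'
from h import *
f=grab('wrist','w1.png');print({k:v for k,v in f.items() if k!='pixels'})
T=cv2.imread('pics/top1.png')
class D(dict):pass
T=dict(fx=380.84623921616907,fy=380.84623921616907,cx=253.84793989374722,cy=195.1266328495173,position=np.array([0.41748272,-0.01358193,1.15697841]),attitude=[0.10310771,-0.11042592,-1.55175133])
a,b=ray(T,112,219.5,.067),ray(T,163,223.5,.025);print(a,b)
s=ctrl.read_state();print(s['tool_pos'],s['eef_rot'])
E
```

```text
time: 1.2
tool_pos: [0.4749, -0.227, 0.3244]
eef_rot: [2.216, 2.227, 0.0]
ft_force: [0.3, -0.6, -0.6]
width: 0.0853
gripper_force: 0.0
time: 2.2
tool_pos: [0.423, 0.2635, 0.2987]
eef_rot: [-2.219, -2.224, 0.0]
ft_force: [1.0, 0.4, -0.3]
width: 0.0853
gripper_force: 0.0
{'fx': 332.2997585511355, 'fy': 332.2997585511355, 'cx': 253.90645173682992, 'cy': 191.34428418022836, 'position': array([0.42314332, 0.33870924, 0.46340091]), 'attitude': array([-0.29750027, -0.00233495,  0.00296187])}
[0.48986138 0.38668142 0.067     ] [0.48327458 0.25040687 0.025     ]
[0.42169405 0.26862005 0.29721482] [-2.21028128e+00 -2.22679160e+00 -7.84901330e-05]
```

View pics/w1.png

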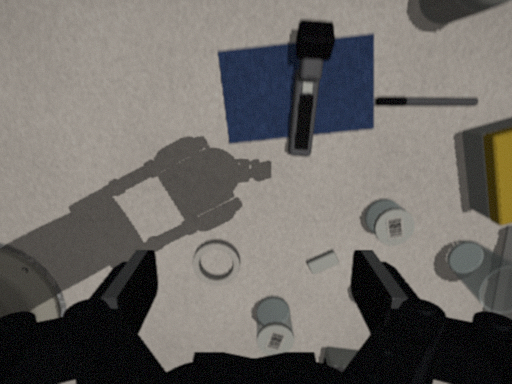

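Wrist view: scanner handle runs from its tail at (300,148) to its neck at (311,75), with the black head at (315,40) on the blue mat. I'll compute the pose.

Run:
```python
from h import *
f=grab('wrist');p=f['pixels'].astype(int)
mat=(p[:,:,2]-p[:,:,0]>25).astype(np.uint8)
sub=np.zeros_like(mat);sub[30:150,210:380]=mat[30:150,210:380]
pts=np.argwhere(sub)[:,::-1]
w=np.array([ray(f,u,v,.003)[:2]*1000 for u,v in pts],np.float32);print('mat',cv2.minAreaRect(w))
# handle rows: centre of non-mat segment on rows over the mat
P=[]
for v in range(84,132,4):
    row=mat[v,270:335]; nz=np.where(row==0)[0]+270
    P.append((v,nz.min(),nz.max())); 
print(P)
for v,a,b in P: print(v,ray(f,a-.5,v,.025)[:2].round(4),ray(f,b+.5,v,.025)[:2].round(4))
print(ray(f,300,150,.026),ray(f,311,75,.029))
print(p[140:160,296:304].mean((1,2)).astype(int))
for z in(.067,.07):print([ray(f,u,v,z).round(4) for u,v in((298,21),(334,23))])
```

```text
mat ((482.3298645019531, 335.1663818359375), (197.22364807128906, 117.86793518066406), 6.146798610687256)
[(84, np.int64(295), np.int64(323)), (88, np.int64(295), np.int64(321)), (92, np.int64(293), np.int64(320)), (96, np.int64(293), np.int64(320)), (100, np.int64(294), np.int64(319)), (104, np.int64(293), np.int64(319)), (108, np.int64(292), np.int64(318)), (112, np.int64(293), np.int64(318)), (116, np.int64(292), np.int64(317)), (120, np.int64(290), np.int64(317)), (124, np.int64(290), np.int64(316)), (128, np.int64(291), np.int64(316))]
84 [0.4722 0.3515] [0.5085 0.3518]
88 [0.4724 0.3467] [0.5063 0.347 ]
92 [0.4701 0.3419] [0.5054 0.3422]
96 [0.4703 0.337 ] [0.5057 0.3373]
100 [0.4718 0.3322] [0.5048 0.3324]
104 [0.4707 0.3272] [0.5051 0.3275]
108 [0.4697 0.3223] [0.5042 0.3226]
112 [0.4712 0.3173] [0.5045 0.3176]
116 [0.4701 0.3123] [0.5035 0.3126]
120 [0.4677 0.3072] [0.5038 0.3075]
124 [0.4679 0.3022] [0.5029 0.3025]
128 [0.4694 0.297 ] [0.5032 0.2973]
[0.4830245  0.26854918 0.026     ] [0.49161163 0.3621234  0.029     ]
[23 24 25 24 21 19 19 23 21 24 20 20 19 14 21 45 73 78 78 74]
[array([0.4683, 0.4152, 0.067 ]), array([0.5072, 0.4136, 0.067 ])]
[array([0.468 , 0.4146, 0.07  ]), array([0.5065, 0.413 , 0.07  ])]
```

Run:
```python
from h import *
T=dict(fx=380.84623921616907,fy=380.84623921616907,cx=253.84793989374722,cy=195.1266328495173,position=np.array([0.41748272,-0.01358193,1.15697841]),attitude=[0.10310771,-0.11042592,-1.55175133])
for n,u,v,z in [('mat',137.2,225.3,.003),('tail',164,223.5,.003),('tailtop',163,223.5,.029),('headend',106.4,219.5,.07)]: print(n,ray(T,u,v,z))
f=grab('wrist')
print('tailtop wrist',ray(f,299,154,.029))
# jars seen in wrist: b label (395,228), d label (275,341)
print('b',ray(f,395,228,.048),'d',ray(f,275,341,.072))
print('Ttop b',ray(T,194.5,180,.048),'a',ray(T,238,184,.036),'d',ray(T,249.6,234.8,.072))
s=ctrl.read_state();print(R.from_rotvec(s['eef_rot']).as_matrix().round(3), rot(f['attitude']).round(3))
```

```text
mat [0.47784983 0.33308057 0.003     ]
tail [0.48460273 0.25251861 0.003     ]
tailtop [0.4830421  0.24947403 0.029     ]
headend [0.48940027 0.40150041 0.07      ]
tailtop wrist [0.48226618 0.25997874 0.029     ]
b [0.61395302 0.16384082 0.048     ] d [ 0.4552286  -0.00146941  0.072     ]
Ttop b [0.61170172 0.15838428 0.048     ] a [0.60391366 0.03020524 0.036     ] d [ 0.45257478 -0.00723736  0.072     ]
[[-0.006  1.    -0.002]
 [ 1.     0.006 -0.001]
 [-0.001 -0.002 -1.   ]] [[ 1.    -0.009 -0.002]
 [ 0.009  0.956  0.293]
 [-0.001 -0.293  0.956]]
```

```bash
python3 -m inch '[[0.13,0.094,-0.1,0,0,-0.039,1],[0.13,0.094,-0.2,0,0,-0.039,1],[0.13,0.094,-0.3,0,0,-0.039,1],[0.13,0.094,-0.36,0,0,-0.039,1],[0.13,0.094,-0.42,0,0,-0.039,1],[0.13,0.094,-0.46,0,0,-0.039,1],[0.13,0.094,-0.46,0,0,-0.039,1],[0.13,0.094,-0.46,0,0,-0.039,1],[0.13,0.094,-0.46,0,0,-0.039,1]]'
python3 - <<'E'
from h import *
f=grab('wrist','w2.png');s=ctrl.read_state();print(s['tool_pos'],s['eef_rot'])
E
```

```text
time: 3.25
tool_pos: [0.4903, 0.3083, 0.0718]
eef_rot: [2.287, 2.152, 0.006]
ft_force: [0.8, -0.0, 1.0]
width: 0.0858
gripper_force: 0.0
[0.49030461 0.30848142 0.07185669] [2.28682843 2.15236345 0.00666298]
```

View pics/w2.png

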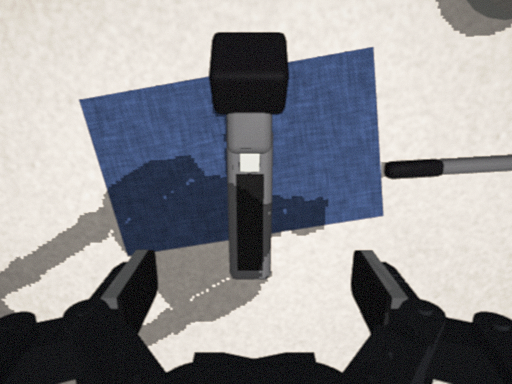

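Wrist view: handle vertical in the image (yaw aligned), centre column 250, tail end at row 275.

Run:
```python
from h import *
f=grab('wrist');s=ctrl.read_state();t=np.array(s['tool_pos']);M=rot(s['eef_rot'])
print(M.round(3))
for n,u,v,z in [('tail',250,275,.029),('neckbase',250,150,.029),('headfar',248,35,.07)]:
    p=ray(f,u,v,z);print(n,p,'tool',(M.T@(p-t)).round(4))
```

```text
[[ 0.06   0.998  0.004]
 [ 0.998 -0.06   0.002]
 [ 0.002  0.003 -1.   ]]
tail [0.48547821 0.25845634 0.029     ] tool [-0.0503 -0.0018  0.0425]
neckbase [0.49108465 0.34734866 0.029     ] tool [ 0.0387 -0.0016  0.0427]
headfar [0.49418816 0.4075009  0.07      ] tool [ 0.099  -0.002   0.0018]
```

```bash
python3 -m inch '[[-0.003,0.01,-0.05,0,0,0,1],[-0.003,0.01,-0.08,0,0,0,1],[-0.003,0.01,-0.1,0,0,0,1],[-0.003,0.01,-0.112,0,0,0,1],[-0.003,0.01,-0.112,0,0,0,1],[-0.003,0.01,-0.112,0,0,0,1],[-0.003,0.01,-0.112,0,0,0,-1],[-0.003,0.01,-0.112,0,0,0,-1],[-0.003,0.01,-0.112,0,0,0,-1],[-0.003,0.01,-0.112,0,0,0,-1]]' 60
python3 -m inch '[[0,0,0,0,0,0,-1],[0,0,0,0,0,0,-1],[0,0,0,0,0,0,-1],[0,0,0,0,0,0,-1],[0,0,0,0,0,0,-1],[0,0,0,0,0,0,-1]]'
```

```text
time: 4.35
tool_pos: [0.4875, 0.3132, 0.0132]
eef_rot: [2.287, 2.154, 0.001]
ft_force: [-0.1, -0.5, -0.8]
width: 0.0281
gripper_force: 0.0
time: 4.95
tool_pos: [0.4874, 0.3132, 0.0129]
eef_rot: [-2.287, -2.154, 0.0]
ft_force: [-0.6, -0.2, 0.0]
width: -0.0001
gripper_force: 0.0
```

Run:
```python
from h import *
f=grab('wrist','w3.png');g=grab('scene')
cv2.imwrite('pics/c3.png',cv2.resize(g['pixels'][90:250,180:380,::-1],None,fx=3,fy=3,interpolation=cv2.INTER_CUBIC))
```

```text
(no output)
```

View pics/w3.png

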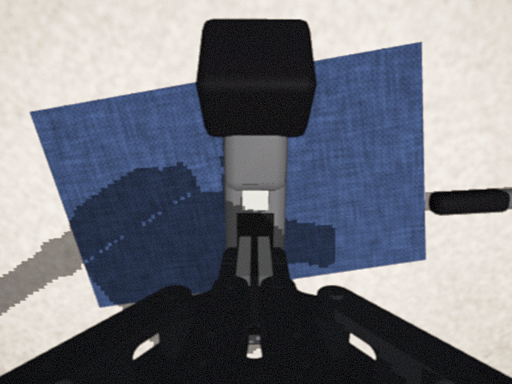

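View pics/c3.png

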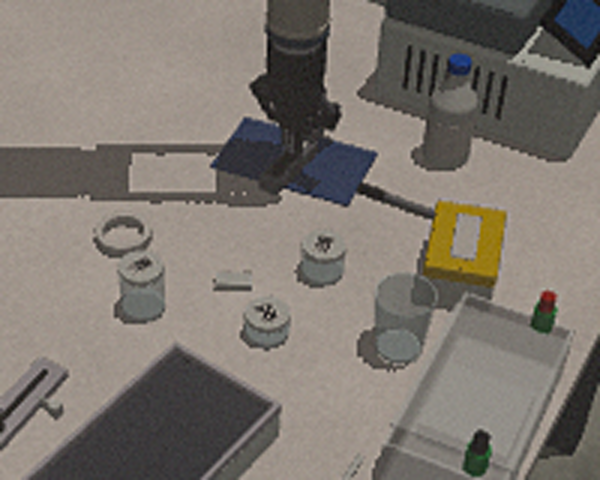

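Wrist view: the shut fingertips sit over the handle at about (255,240), and the handle is still on the mat, so the grasp missed. I'll check height calibration against the mat with PnP.

Run:
```python
from h import *
f=grab('wrist');s=ctrl.read_state();t=np.array(s['tool_pos']);M=rot(s['eef_rot'])
print('state',t,s['width'],s['ft_force'],'cam',f['position'],rot(f['attitude']).round(3))
for z in(-.02,-.008,0,.011,): print('tool z',z,np.round(proj(f,t+M@[0,0,z]),1))
K=np.array([[f['fx'],0,f['cx']],[0,f['fy'],f['cy']],[0,0,1]])
obj=np.array([[-.1,.06,0],[.1,.06,0],[.1,-.06,0],[-.1,-.06,0]])
C=[(30,111),(421,42),(426,259),(100,307)]
ok,r,tv=cv2.solvePnP(obj,np.array(C,float),K,None);m=cv2.Rodrigues(r)[0];print('pnp cam in mat',(-m.T@tv).ravel(), 'err',(cv2.projectPoints(obj,r,tv,K,None)[0].reshape(-1,2)-C).round(1).tolist())
W=np.array([ray(f,*c,.003) for c in C]);print(W.round(4),[np.linalg.norm(W[i]-W[(i+1)%4]).round(4) for i in range(4)])
```

```text
state [0.48740564 0.31316343 0.01295468] -0.0002500387943104943 [-0.42038927 -0.22864755  0.58639851] cam [0.49220496 0.38821827 0.17765156] [[ 0.998  0.057  0.016]
 [-0.059  0.954  0.293]
 [ 0.002 -0.293  0.956]]
tool z -0.02 [252.6 252.4]
tool z -0.008 [252.6 241.5]
tool z 0 [252.7 235.1]
tool z 0.011 [252.7 227. ]
pnp cam in mat [0.01522643 0.05111474 0.17645586] err [[0.3, 0.2], [0.3, -0.4], [-0.5, 0.0], [-0.3, 0.2]]
[[0.3777 0.3844 0.003 ]
 [0.5745 0.4053 0.003 ]
 [0.5878 0.2872 0.003 ]
 [0.3905 0.2661 0.003 ]] [np.float64(0.1979), np.float64(0.1188), np.float64(0.1984), np.float64(0.119)]
```

Run:
```python
import cv2,numpy as np
a=cv2.imread('pics/w3.png')[160:384,150:360]
a=cv2.resize(a,None,fx=2.6,fy=2.6,interpolation=cv2.INTER_CUBIC);a=(255*(a/255.)**.5).astype(np.uint8);cv2.imwrite('pics/c4.png',a)
```

```text
(no output)
```

View pics/c4.png

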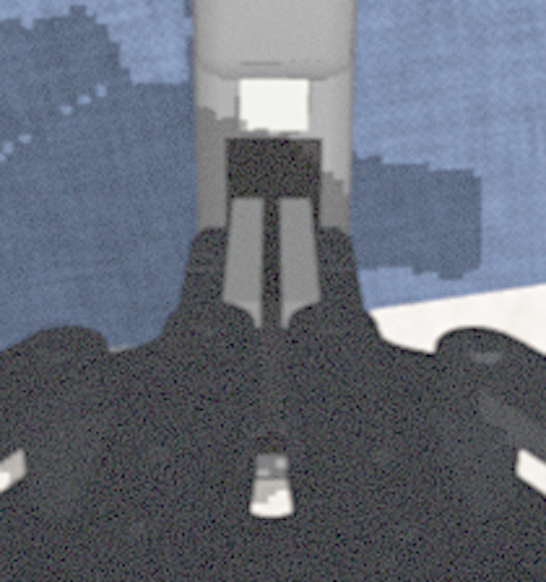

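The finger geometry in the image puts the fingertips about 35 mm higher than the state says, which would explain closing on nothing. I'll open and feel down in small steps, watching the force.

```bash
python3 -m inch '[[0,0,0,0,0,0,1],[0,0,0,0,0,0,1],[0,0,0,0,0,0,1],[0,0,0,0,0,0,1],[0,0,0,0,0,0,1],[0,0,0,0,0,0,1],[0,0,0,0,0,0,1],[0,0,0,0,0,0,1]]'
python3 -m inch '[[0,0,-0.006,0,0,0,1],[0,0,-0.006,0,0,0,1]]'
python3 -m inch '[[0,0,-0.006,0,0,0,1],[0,0,-0.006,0,0,0,1]]'
python3 -m inch '[[0,0,-0.006,0,0,0,1],[0,0,-0.006,0,0,0,1]]'
```

```text
time: 5.9
tool_pos: [0.4874, 0.3132, 0.013]
eef_rot: [2.287, 2.154, 0.0]
ft_force: [-0.1, 0.4, 1.0]
width: 0.0855
gripper_force: 0.0
time: 6.1
tool_pos: [0.4871, 0.313, 0.0093]
eef_rot: [-2.287, -2.154, 0.001]
ft_force: [-0.2, 0.2, -0.4]
width: 0.0854
gripper_force: 0.0
time: 6.3
tool_pos: [0.4871, 0.313, 0.0063]
eef_rot: [-2.287, -2.154, 0.001]
ft_force: [-1.1, 0.2, 0.2]
width: 0.0855
gripper_force: 0.0
time: 6.5
tool_pos: [0.4872, 0.313, 0.0034]
eef_rot: [-2.287, -2.154, 0.001]
ft_force: [-0.2, -0.4, 0.3]
width: 0.0852
gripper_force: 0.0
```

```bash
python3 -m inch '[[0,0,-0.006,0,0,0,1],[0,0,-0.006,0,0,0,1]]'
python3 -m inch '[[0,0,-0.006,0,0,0,1],[0,0,-0.006,0,0,0,1]]'
python3 - <<'E'
from h import *
f=grab('wrist')
p=f['pixels'][225:300,100:420];cv2.imwrite('pics/c5.png',cv2.resize((255*(p[:,:,::-1]/255.)**.6).astype(np.uint8),None,fx=2.5,fy=2.5))
E
```

```text
time: 6.7
tool_pos: [0.4872, 0.313, 0.0004]
eef_rot: [-2.287, -2.154, 0.001]
ft_force: [0.5, -0.3, 0.1]
width: 0.085
gripper_force: 0.0
time: 6.9
tool_pos: [0.4872, 0.313, -0.0026]
eef_rot: [-2.287, -2.154, 0.001]
ft_force: [-0.1, -0.7, -0.1]
width: 0.0855
gripper_force: 0.0
```

```bash
python3 -m inch '[[0,0,-0.006,0,0,0,1],[0,0,-0.01,0,0,0,1],[0,0,-0.01,0,0,0,1]]'
python3 -m inch '[[0,0,-0.006,0,0,0,1],[0,0,-0.01,0,0,0,1],[0,0,-0.01,0,0,0,1]]'
python3 -m inch '[[0,0,-0.006,0,0,0,1],[0,0,-0.008,0,0,0,1],[0,0,-0.008,0,0,0,1]]'
python3 -m inch '[[0,0,0,0,0,0,-1],[0,0,0,0,0,0,-1],[0,0,0,0,0,0,-1],[0,0,0,0,0,0,-1],[0,0,0,0,0,0,-1],[0,0,0,0,0,0,-1],[0,0,0,0,0,0,-1],[0,0,0,0,0,0,-1]]' 60
```

```text
time: 7.25
tool_pos: [0.4871, 0.313, -0.0076]
eef_rot: [-2.287, -2.154, 0.001]
ft_force: [-0.2, 0.1, 0.0]
width: 0.0854
gripper_force: 0.0
time: 7.55
tool_pos: [0.4871, 0.313, -0.0126]
eef_rot: [-2.287, -2.154, 0.001]
ft_force: [0.2, -0.6, 0.0]
width: 0.0852
gripper_force: 0.0
time: 7.85
tool_pos: [0.4873, 0.3131, -0.0164]
eef_rot: [-2.287, -2.154, 0.001]
ft_force: [-1.1, -0.7, 0.9]
width: 0.0852
gripper_force: 0.0
time: 8.65
tool_pos: [0.4877, 0.3133, -0.0157]
eef_rot: [2.287, 2.154, 0.001]
ft_force: [0.8, -0.0, 3.4]
width: 0.0285
gripper_force: 60.4
```

The grip is on: 28.5 mm, 60 N. The state's z reads about 31 mm below the true height, and I'll account for that. Next: lift and go to jar a.

```bash
python3 -m inch '[[0,0,0.04,0,0,0,-1],[0,0,0.1,0,0,0,-1],[0,0,0.18,0,0,0,-1],[0,0,0.24,0,0,0,-1],[0,0,0.28,0,0,0,-1],[0,0,0.28,0,0,0,-1],[0,0,0.28,0,0,0,-1]]' 80
python3 -m inch '[[0.02,-0.07,0,0,0,0,-1],[0.04,-0.16,0,0,0,0,-1],[0.06,-0.26,0,0,0,0,-1],[0.085,-0.36,0,0,0,0,-1],[0.11,-0.46,0,0,0,0,-1],[0.135,-0.56,0,0,0,0,-1],[0.16,-0.66,0,0,0,0,-1],[0.18,-0.76,0,0,0,0,-1],[0.2,-0.84,0,0,0,0,-1],[0.215,-0.897,0,0,0,0,-1]]'
python3 - <<'E'
from h import *
s=ctrl.read_state();print(s['tool_pos'],rot(s['eef_rot']).round(3),s['width'],s['gripper_force'])
f=grab('wrist','w4.png');grab('scene','s4.png');grab('top','t4.png');t=np.array(s['tool_pos'])
print(f['position']-t)
E
```

```text
time: 9.35
tool_pos: [0.4871, 0.313, 0.1227]
eef_rot: [-2.287, -2.154, 0.002]
ft_force: [-0.3, -0.9, -2.6]
width: 0.0282
gripper_force: 79.4
time: 10.35
tool_pos: [0.5937, -0.1388, 0.1203]
eef_rot: [-2.288, -2.148, 0.005]
ft_force: [-0.2, 0.2, -0.5]
width: 0.0286
gripper_force: 79.3
[ 0.59370927 -0.13876578  0.12034296] [[ 0.063  0.998 -0.005]
 [ 0.998 -0.063  0.   ]
 [ 0.    -0.005 -1.   ]] 0.0286110831718516 79.3071699142456
[0.00579875 0.07496766 0.16470318]
```

View pics/w4.png

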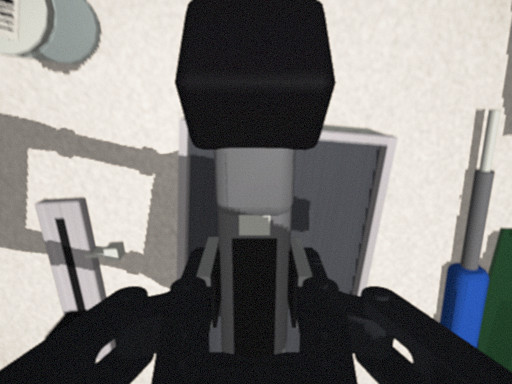

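```bash
python3 -m inch '[[0.002,0.008,-0.04,0,0,0,-1],[0.002,0.008,-0.08,0,0,0,-1],[0.002,0.008,-0.11,0,0,0,-1],[0.002,0.008,-0.118,0,0,0,-1],[0.002,0.008,-0.118,0,0,0,-1],[0.002,0.008,-0.118,0,0,0,-1],[0.002,0.008,-0.118,0,0,0,-1],[0.002,0.008,-0.118,0,0,0,-1]]'
python3 - <<'E'
from h import *
s=ctrl.read_state();t=s['tool_pos'];print(t)
T=grab('top');S=grab('scene')
a=cv2.resize(T['pixels'][150:270,180:320,::-1],None,fx=4,fy=4,interpolation=cv2.INTER_CUBIC)
b=cv2.resize(S['pixels'][130:250,200:340,::-1],None,fx=4,fy=4,interpolation=cv2.INTER_CUBIC)
b=cv2.copyMakeBorder(b,0,0,0,0,cv2.BORDER_CONSTANT)
im=np.vstack([a,b]);im=np.hstack([a,b]);im=cv2.resize(im,(798,343));cv2.imwrite('pics/p5.png',im)
# predicted scanner points
d=np.array([.063,.998,0]);up=np.array([0,0,1.])
def sp(x,z): return np.array([t[0],t[1],t[2]+.0187])+d*(x+.021)+up*z
for n,x,z in [('window',.073,.03),('headtop',.055,.067),('aim',.147,-.044)]:
    P=sp(x,z);print(n,P.round(4),'top',np.round(proj(T,P),1),'scene',np.round(proj(S,P),1))
E
```

```text
time: 11.3
tool_pos: [0.5965, -0.1315, 0.0661]
eef_rot: [2.286, 2.153, 0.002]
ft_force: [0.3, 0.3, -1.7]
width: 0.0288
gripper_force: 79.4
[ 0.59646273 -0.13149868  0.06613811]
window [ 0.6024 -0.0377  0.1148] top [261.4 180.3] scene [258. 190.]
headtop [ 0.6013 -0.0557  0.1518] top [268.5 178.4] scene [255.  185.3]
aim [0.607  0.0362 0.0408] top [236.  182.7] scene [269.4 192.3]
```

View pics/p5.png

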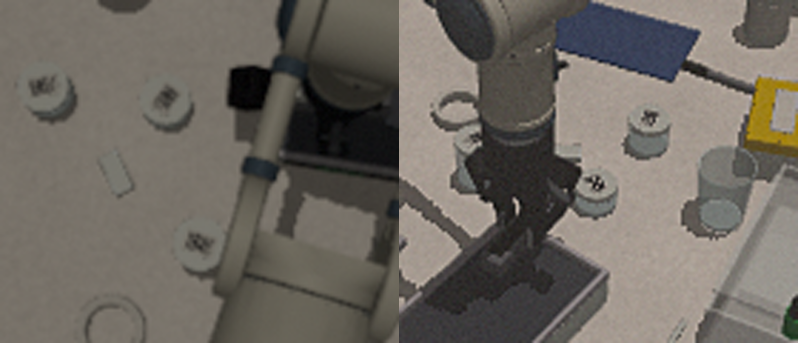

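Top view: jar a's label is still at (238.6,184.4), and the head front is at column 260 in line with it. Fine correction, then hold.

```bash
python3 -m inch '[[-0.002,-0.007,-0.01,0,0,0,-1],[-0.002,-0.007,-0.01,0,0,0,-1],[-0.002,-0.007,-0.01,0,0,0,-1],[-0.002,-0.007,-0.01,0,0,0,-1],[-0.002,-0.007,-0.01,0,0,0,-1],[-0.002,-0.007,-0.01,0,0,0,-1],[-0.002,-0.007,-0.01,0,0,0,-1],[-0.002,-0.007,-0.01,0,0,0,-1],[-0.002,-0.007,-0.01,0,0,0,-1],[-0.002,-0.007,-0.01,0,0,0,-1]]'
python3 -m inch '[[0,0,0,0,0,0,-1],[0,0,0,0,0,0,-1],[0,0,0,0,0,0,-1],[0,0,0,0,0,0,-1],[0,0,0,0,0,0,-1],[0,0,0,0,0,0,-1],[0,0,0,0,0,0,-1]]'
```

```text
time: 12.4
tool_pos: [0.5949, -0.1348, 0.0599]
eef_rot: [-2.287, -2.154, 0.0]
ft_force: [0.0, -0.4, -1.1]
width: 0.0285
gripper_force: 79.4
time: 13.1
tool_pos: [0.5949, -0.1349, 0.06]
eef_rot: [-2.287, -2.154, 0.0]
ft_force: [-0.3, 0.5, -0.6]
width: 0.0283
gripper_force: 79.4
```

```bash
python3 -m inch '[[0,0.04,0.03,0,0,0,-1],[0.004,0.1,0.03,0,0,0,-1],[0.008,0.16,0.03,0,0,0,-1],[0.012,0.21,0.028,0,0,0,-1],[0.016,0.245,0.026,0,0,0,-1],[0.016,0.256,0.026,0,0,0,-1],[0.016,0.256,0.026,0,0,0,-1],[0.016,0.256,0.026,0,0,0,-1]]'
python3 - <<'E'
from m import *
s=ctrl.read_state();t=s['tool_pos'];print(t,rot(s['eef_rot'])[:,0])
for n,u,v,z in [('a',238,184,.036),('b',194.5,180,.048),('d',249.6,234.8,.072)]:
    c=bary(T,u,v,6);print(n,np.round(c,1),ray(T,*c,z).round(4))
c=bary(S,287.7,171,5);print('b tri',np.round(c,1),tri(bary(T,194.5,180,6),c)[0])
print('aim@.048',t+np.array([.06,.998,0])*(.021+.073+(t[2]+.0187+.03-.048)))
E
```

```text
time: 13.9
tool_pos: [0.6029, -0.0078, 0.0729]
eef_rot: [2.288, 2.153, -0.001]
ft_force: [0.6, 0.9, -0.7]
width: 0.0284
gripper_force: 79.4
[ 0.60289613 -0.00797359  0.07295438] [ 6.13404406e-02  9.98116818e-01 -4.09467024e-04]
a [241.2 183.3] [0.6062 0.0206 0.036 ]
b [194.  179.8] [0.6123 0.1599 0.048 ]
d [249.1 233.5] [ 0.4563 -0.0057  0.072 ]
b tri [287.6 170.6] [0.61327062 0.16061951 0.04793863]
aim@.048 [0.61295539 0.15934548 0.07295438]
```

```bash
python3 -m inch '[[0,0.002,0,0,0,0,-1],[0,0.002,0,0,0,0,-1],[0,0.002,0,0,0,0,-1],[0,0.002,0,0,0,0,-1],[0,0.002,0,0,0,0,-1],[0,0.002,0,0,0,0,-1],[0,0.002,0,0,0,0,-1],[0,0.002,0,0,0,0,-1],[0,0.002,0,0,0,0,-1],[0,0.002,0,0,0,0,-1]]'
python3 -m inch '[[0,0,0,0,0,0,-1],[0,0,0,0,0,0,-1],[0,0,0,0,0,0,-1],[0,0,0,0,0,0,-1],[0,0,0,0,0,0,-1],[0,0,0,0,0,0,-1],[0,0,0,0,0,0,-1],[0,0,0.1,0,0,0,-1],[0,0,0.1,0,0,0,-1]]'
python3 -m inch '[[-0.05,-0.08,0.01,0,0,0,-1],[-0.1,-0.16,0,0,0,0,-1],[-0.16,-0.24,0,0,0,0,-1],[-0.22,-0.3,0,0,0,0,-1],[-0.28,-0.33,-0.02,0,0,0,-1],[-0.31,-0.33,-0.05,0,0,0,-1],[-0.317,-0.33,-0.052,0,0,0,-1],[-0.317,-0.33,-0.052,0,0,0,-1]]'
python3 - <<'E'
from m import *
s=ctrl.read_state();t=s['tool_pos'];print(t,rot(s['eef_rot'])[:,0])
for n,u,v,z in [('a',238,184,.036),('b',194.5,180,.048),('d',249.6,234.8,.072)]:
    c=bary(T,u,v,6);print(n,np.round(c,1),ray(T,*c,z).round(4))
print('aim@.072',t+np.array([.06,.998,0])*(.021+.073+(t[2]+.0187+.03-.072)))
E
```

```text
time: 15.0
tool_pos: [0.6029, -0.0058, 0.0729]
eef_rot: [-2.287, -2.154, 0.0]
ft_force: [0.3, 0.5, -2.5]
width: 0.0285
gripper_force: 79.4
time: 15.9
tool_pos: [0.6057, -0.006, 0.1302]
eef_rot: [2.282, 2.148, 0.011]
ft_force: [1.5, -0.4, 0.5]
width: 0.0286
gripper_force: 79.7
time: 16.7
tool_pos: [0.4445, -0.1708, 0.0973]
eef_rot: [2.287, 2.153, 0.001]
ft_force: [-0.7, -0.1, -1.0]
width: 0.0286
gripper_force: 79.6
[ 0.44555609 -0.17070362  0.09799652] [ 5.92857508e-02  9.98240915e-01 -5.23875297e-04]
a [238.  183.7] [0.6049 0.0302 0.036 ]
b [194.  179.8] [0.6123 0.1599 0.048 ]
d [249.2 234.6] [ 0.4532 -0.0061  0.072 ]
aim@.072 [ 0.45567788 -0.00234449  0.09799652]
```

```bash
python3 -m inch '[[0,0,0,0,0,0,-1],[0,0,0,0,0,0,-1],[0,0,0,0,0,0,-1],[0,0,0,0,0,0,-1],[0,0,0,0,0,0,-1],[0,0,0,0,0,0,-1],[0,0,0,0,0,0,-1],[0,0,0,0,0,0,-1],[0,0,0,0,0,0,-1],[0,0,0,0,0,0,-1]]'
python3 -m inch '[[0,0,0,0,0,0,-1],[0,0,0,0,0,0,-1],[0,0,0,0,0,0,-1],[0,0,0,0,0,0,-1],[0,0,0,0,0,0,-1],[0,0,0,0,0,0,-1],[0,0,0,0,0,0,-1],[0,0,0.06,0,0,0,-1],[0,0,0.06,0,0,0,-1]]'
python3 -m inch '[[0.01,0.07,0,0,0,0,-1],[0.02,0.16,0,0,0,0,-1],[0.03,0.26,0,0,0,0,-1],[0.04,0.36,0,0,0,0,-1],[0.05,0.46,0,0,0,0,-1],[0.06,0.56,0,0,0,0,-1],[0.07,0.66,0,0,0,0,-1],[0.08,0.76,0,0,0,0,-1],[0.085,0.86,0,0,0,0,-1],[0.086,0.96,0,0,0,0,-1]]'
python3 - <<'E'
from h import *
s=ctrl.read_state();print(s['tool_pos'],s['eef_rot'])
E
```

```text
time: 17.8
tool_pos: [0.4444, -0.1708, 0.097]
eef_rot: [2.287, 2.154, 0.0]
ft_force: [-0.7, 0.1, -1.0]
width: 0.0283
gripper_force: 79.6
time: 18.7
tool_pos: [0.446, -0.1716, 0.1308]
eef_rot: [2.283, 2.15, 0.004]
ft_force: [1.1, -0.2, -0.9]
width: 0.0286
gripper_force: 79.7
time: 19.7
tool_pos: [0.4872, 0.3097, 0.1262]
eef_rot: [2.287, 2.154, -0.0]
ft_force: [1.3, 0.3, -0.8]
width: 0.0284
gripper_force: 79.7
[0.48719311 0.3096894  0.12616939] [ 2.28702686e+00  2.15360483e+00 -2.46653128e-04]
```

```bash
python3 -m inch '[[0,0.006,-0.08,0,0,0,-1],[0,0.006,-0.16,0,0,0,-1],[0,0.006,-0.22,0,0,0,-1],[0,0.006,-0.25,0,0,0,-1],[0,0.006,-0.265,0,0,0,-1],[0,0.006,-0.272,0,0,0,-1],[0,0.006,-0.278,0,0,0,-1],[0,0.006,-0.28,0,0,0,-1],[0,0.006,-0.28,0,0,0,-1]]'
python3 -m inch '[[0,0,0,0,0,0,-1]]'
```

```text
time: 20.6
tool_pos: [0.4881, 0.3109, -0.0119]
eef_rot: [2.287, 2.153, 0.003]
ft_force: [-0.0, 0.1, -0.6]
width: 0.0287
gripper_force: 79.6
time: 20.7
tool_pos: [0.4879, 0.3108, -0.0121]
eef_rot: [2.287, 2.153, 0.002]
ft_force: [-0.5, -0.4, -1.5]
width: 0.0285
gripper_force: 79.6
```

Now 3 mm more, checking force, then release and retract.

```bash
python3 -m inch '[[0,0,-0.004,0,0,0,-1],[0,0,-0.007,0,0,0,-1],[0,0,-0.007,0,0,0,-1]]'
python3 -m inch '[[0,0,0,0,0,0,-0.2],[0,0,0,0,0,0,0.2],[0,0,0,0,0,0,1],[0,0,0,0,0,0,1],[0,0,0,0,0,0,1],[0,0,0,0,0,0,1],[0,0,0,0,0,0,1],[0,0,0,0,0,0,1]]'
python3 -m inch '[[0,0,0.06,0,0,0,1],[0,0,0.14,0,0,0,1],[0,0,0.24,0,0,0,1],[0,0,0.34,0,0,0,1],[0,-0.05,0.4,0,0,0,1],[0,-0.1,0.4,0,0,0,1],[0,-0.2,0.4,0,0,0,1],[0,-0.3,0.4,0,0,0,1],[0,-0.4,0.4,0,0,0,1],[0,-0.4,0.4,0,0,0,1]]'
python3 - <<'E'
from m import *
s=ctrl.read_state();t=s['tool_pos'];print(t,rot(s['eef_rot'])[:,0])
for n,u,v,z in [('a',238,184,.036),('b',194.5,180,.048),('d',249.6,234.8,.072)]:
    c=bary(T,u,v,6);print(n,np.round(c,1),ray(T,*c,z).round(4))
w=grab('wrist','w6.png')
E
```

```text
time: 21.0
tool_pos: [0.4877, 0.3108, -0.0156]
eef_rot: [2.287, 2.154, 0.001]
ft_force: [-1.8, -0.9, 3.2]
width: 0.0283
gripper_force: 80.2
time: 21.8
tool_pos: [0.4874, 0.3106, -0.0166]
eef_rot: [-2.287, -2.154, -0.0]
ft_force: [-0.4, 0.3, -0.2]
width: 0.0857
gripper_force: 0.0
time: 22.8
tool_pos: [0.4876, 0.1054, 0.1839]
eef_rot: [2.293, 2.144, -0.001]
ft_force: [-0.1, 0.7, -0.2]
width: 0.0854
gripper_force: 0.0
[0.48753188 0.10979189 0.1837177 ] [6.27893398e-02 9.98026596e-01 6.41848642e-04]
a [238.  183.7] [0.6049 0.0302 0.036 ]
b [198.7 179.5] [0.6135 0.1459 0.048 ]
d [246.9 234.7] [0.4528 0.0005 0.072 ]
```

View pics/w6.png

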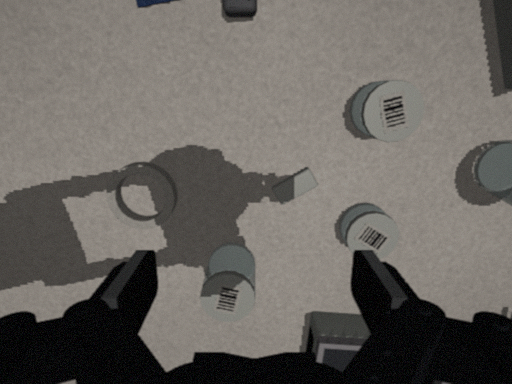

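Wrist view: labels b (394,110), a (374,238) and d (228,298); the tail of the scanner is back on the mat at the top.

Run:
```python
from h import *
f=grab('wrist');s=ctrl.read_state();t=s['tool_pos'];print(t)
for n,u,v,z in [('b',394,110,.048),('a',374,238,.036),('d',228,298,.072)]: print(n,ray(f,u,v,z).round(4))
# a lid circle: bright blob
g=cv2.cvtColor(f['pixels'],cv2.COLOR_RGB2GRAY);
for n,u,v,z in [('b',394,110,.048),('a',374,238,.036),('d',228,298,.072)]:
    m=np.zeros_like(g);cv2.circle(m,(u,v),36,255,-1);b=((g>105)&(m>0)).astype(np.uint8)
    c=max(cv2.findContours(b,0,1)[0],key=cv2.contourArea);q,r=cv2.minEnclosingCircle(c);print(n,q,r,ray(f,*q,z).round(4))
```

```text
[0.48739717 0.11149799 0.18347178]
b [0.615  0.1613 0.048 ]
a [0.6075 0.0329 0.036 ]
d [ 0.4564 -0.0044  0.072 ]
b (394.0, 110.0) 36.000099182128906 [0.615  0.1613 0.048 ]
a (374.0443115234375, 237.95570373535156) 35.955814361572266 [0.6075 0.0329 0.036 ]
d (228.0, 298.0) 36.000099182128906 [ 0.4564 -0.0044  0.072 ]
```

```bash
python3 -m inch '[[0.1,-0.06,0,0,0,-0.053,1],[0.18,-0.12,0,0,0,-0.053,1],[0.237,-0.159,-0.08,0,0,-0.053,1],[0.237,-0.159,-0.16,0,0,-0.053,1],[0.237,-0.159,-0.24,0,0,-0.053,1],[0.237,-0.159,-0.3,0,0,-0.053,1],[0.237,-0.159,-0.33,0,0,-0.053,1],[0.237,-0.159,-0.36,0,0,-0.053,1],[0.237,-0.159,-0.38,0,0,-0.053,1],[0.237,-0.159,-0.39,0,0,-0.053,1]]'
python3 -m inch '[[0,0,-0.01,0,0,0,1],[0,0,-0.02,0,0,0,1],[0,0,-0.02,0,0,0,1]]'
python3 -m inch '[[0,0,0,0,0,0,-1],[0,0,0,0,0,0,-1],[0,0,0,0,0,0,-1],[0,0,0,0,0,0,-1],[0,0,0,0,0,0,-1],[0,0,0,0,0,0,-1],[0,0,0,0,0,0,-1]]' 25
```

```text
time: 24.0
tool_pos: [0.6063, 0.0316, -0.0114]
eef_rot: [2.374, 2.057, 0.001]
ft_force: [0.4, -0.7, 0.3]
width: 0.0852
gripper_force: 0.0
time: 24.3
tool_pos: [0.6058, 0.031, -0.0217]
eef_rot: [-2.375, -2.056, 0.0]
ft_force: [0.1, -0.2, 0.5]
width: 0.0852
gripper_force: 0.0
time: 25.0
tool_pos: [0.6063, 0.031, -0.0208]
eef_rot: [2.374, 2.056, 0.001]
ft_force: [0.4, -0.6, 4.9]
width: 0.0533
gripper_force: 27.2
```

```bash
python3 -m inch '[[0,0,0.05,0,0,0,-1],[0,0,0.12,0,0,0,-1],[0,0,0.19,0,0,0,-1],[0,-0.05,0.23,0,0,0,-1],[0,-0.13,0.24,0,0,0,-1],[0,-0.22,0.24,0,0,0,-1],[-0.01,-0.31,0.24,0,0,0,-1],[-0.01,-0.4,0.24,0,0,0,-1],[-0.02,-0.49,0.24,0,0,0,-1],[-0.03,-0.57,0.24,0,0,0,-1]]'
python3 -m inch '[[0,-0.06,0,0,0,0,-1],[0,-0.09,0,0,0,0,-1],[0,-0.09,-0.05,0,0,0,-1],[0,-0.09,-0.09,0,0,0,-1],[0,-0.09,-0.11,0,0,0,-1],[0,-0.09,-0.12,0,0,0,-1],[0,-0.09,-0.13,0,0,0,-1],[0,-0.09,-0.135,0,0,0,-1],[0,-0.09,-0.135,0,0,0,-1]]'
```

```text
time: 26.0
tool_pos: [0.5899, -0.2558, 0.0969]
eef_rot: [-2.374, -2.055, 0.001]
ft_force: [0.9, -0.2, -1.4]
width: 0.0533
gripper_force: 27.1
time: 26.9
tool_pos: [0.5912, -0.2988, 0.0315]
eef_rot: [2.374, 2.057, 0.0]
ft_force: [0.0, 0.1, -1.2]
width: 0.0537
gripper_force: 27.1
```

```bash
python3 -m inch '[[0,0,-0.006,0,0,0,-1],[0,0,-0.011,0,0,0,-1],[0,0,-0.011,0,0,0,-1]]'
python3 -m inch '[[0,0,-0.003,0,0,0,-1],[0,0,-0.004,0,0,0,-1],[0,0,-0.004,0,0,0,-1]]'
```

```text
time: 27.2
tool_pos: [0.5907, -0.2988, 0.0251]
eef_rot: [-2.375, -2.056, 0.0]
ft_force: [-0.5, -0.4, -1.7]
width: 0.0529
gripper_force: 27.1
time: 27.5
tool_pos: [0.591, -0.299, 0.0242]
eef_rot: [2.374, 2.056, 0.0]
ft_force: [-1.7, 0.5, 2.3]
width: 0.0536
gripper_force: 27.4
```

```bash
python3 -m inch '[[0,0,0,0,0,0,0.4],[0,0,0,0,0,0,0.7],[0,0,0,0,0,0,1],[0,0,0,0,0,0,1],[0,0,0,0,0,0,1],[0,0,0.06,0,0,0,1],[0,0,0.14,0,0,0,1],[0,0,0.22,0,0,0,1],[0,0,0.28,0,0,0,1],[0,0,0.28,0,0,0,1]]'
python3 -m inch '[[0,0.1,0,0,0,0,1],[0,0.2,0,0,0,0,1],[0,0.3,0,0,0,0,1],[0,0.4,0,0,0,0,1],[0,0.5,0,0,0,0,1],[0,0.6,0,0,0,0,1],[0,0.66,0,0,0,0,1],[0,0.66,0,0,0,0,1],[0,0.66,0,0,0,0,1]]'
python3 - <<'E'
from m import *
s=ctrl.read_state();print(s['tool_pos'])
f=grab('wrist');P=dict(b=(.614,.1605,.048),d=(.455,-.005,.072))
for n,p in P.items():
    print(n,'exp wrist',np.round(proj(f,p),1),'top',np.round(proj(T,p),1))
    for F_,nm,r in((T,'top',6),(f,'wrist',16),(S,'scene',5)):
        c=bary(F_,*proj(F_,p),r);print(nm,np.round(c,1),ray(F_,*c,p[2]).round(4))
E
```

```text
time: 28.5
tool_pos: [0.5929, -0.3, 0.1707]
eef_rot: [2.367, 2.05, 0.006]
ft_force: [-0.9, 0.1, 1.3]
width: 0.0855
gripper_force: 0.0
time: 29.4
tool_pos: [0.5906, 0.0315, 0.1627]
eef_rot: [-2.373, -2.058, 0.002]
ft_force: [-0.1, 0.3, 0.1]
width: 0.0853
gripper_force: 0.0
[0.59082124 0.02999955 0.16294227]
b exp wrist [258.6  10. ] top [193.8 179.2]
top [194.5 173.7] [0.6306 0.1592 0.048 ]
wrist [259.5  11.3] [0.6146 0.1595 0.048 ]
scene [287.6 170.6] [0.6145 0.1619 0.048 ]
d exp wrist [100.6 248.7] top [248.8 233.9]
top [245.8 239.4] [0.4395 0.0032 0.072 ]
wrist [101.7 248.5] [ 0.456 -0.005  0.072]
scene [226.9 177.3] [ 0.4544 -0.0016  0.072 ]
```

```bash
python3 -m inch '[[0.02,0.09,0,0,0,0,1],[0.04,0.18,0,0,0,0,1],[0.046,0.26,-0.04,0,0,0,1],[0.046,0.26,-0.12,0,0,0,1],[0.046,0.26,-0.2,0,0,0,1],[0.046,0.26,-0.26,0,0,0,1],[0.046,0.26,-0.3,0,0,0,1],[0.046,0.26,-0.33,0,0,0,1],[0.046,0.26,-0.35,0,0,0,1],[0.046,0.26,-0.35,0,0,0,1]]'
python3 -m inch '[[0,0,0,0,0,0,-1],[0,0,0,0,0,0,-1],[0,0,0,0,0,0,-1],[0,0,0,0,0,0,-1],[0,0,0,0,0,0,-1],[0,0,0,0,0,0,-1],[0,0,0,0,0,0,-1]]' 25
```

```text
time: 30.55
tool_pos: [0.6134, 0.1603, -0.0128]
eef_rot: [-2.375, -2.055, 0.003]
ft_force: [-1.3, -0.2, -0.1]
width: 0.0854
gripper_force: 0.0
time: 31.25
tool_pos: [0.6151, 0.1613, -0.0096]
eef_rot: [2.373, 2.056, 0.004]
ft_force: [0.8, -0.8, 5.2]
width: 0.0536
gripper_force: 27.1
```

```bash
python3 -m inch '[[0,0,0.05,0,0,0,-1],[0,0,0.12,0,0,0,-1],[0,0,0.18,0,0,0,-1],[0,-0.06,0.22,0,0,0,-1],[0,-0.15,0.22,0,0,0,-1],[-0.01,-0.24,0.22,0,0,0,-1],[-0.01,-0.33,0.22,0,0,0,-1],[-0.02,-0.42,0.22,0,0,0,-1],[-0.02,-0.51,0.22,0,0,0,-1],[-0.025,-0.6,0.22,0,0,0,-1]]'
python3 -m inch '[[0,-0.08,0,0,0,0,-1],[0,-0.14,0,0,0,0,-1],[0,-0.166,0,0,0,0,-1],[0,-0.166,-0.05,0,0,0,-1],[0,-0.166,-0.08,0,0,0,-1],[0,-0.166,-0.1,0,0,0,-1],[0,-0.166,-0.115,0,0,0,-1],[0,-0.166,-0.12,0,0,0,-1],[0,-0.166,-0.12,0,0,0,-1]]'
```

```text
time: 32.25
tool_pos: [0.6008, -0.1404, 0.0979]
eef_rot: [-2.374, -2.057, 0.0]
ft_force: [0.2, -0.1, -1.3]
width: 0.0534
gripper_force: 27.0
time: 33.15
tool_pos: [0.6015, -0.2214, 0.0385]
eef_rot: [-2.374, -2.057, 0.0]
ft_force: [0.6, 0.7, -1.3]
width: 0.0533
gripper_force: 27.0
```

```bash
python3 -m inch '[[0,0,-0.004,0,0,0,-1],[0,0,-0.006,0,0,0,-1],[0,0,-0.006,0,0,0,-1]]'
python3 -m inch '[[0,0,-0.003,0,0,0,-1],[0,0,-0.004,0,0,0,-1],[0,0,-0.004,0,0,0,-1]]'
```

```text
time: 33.45
tool_pos: [0.6016, -0.2219, 0.0358]
eef_rot: [2.374, 2.056, 0.0]
ft_force: [0.8, -0.5, -1.6]
width: 0.0535
gripper_force: 27.0
time: 33.75
tool_pos: [0.6017, -0.2221, 0.0354]
eef_rot: [2.374, 2.056, 0.001]
ft_force: [-4.0, 1.4, 5.1]
width: 0.0533
gripper_force: 27.5
```

```bash
python3 -m inch '[[0,0,0,0,0,0,0.4],[0,0,0,0,0,0,0.7],[0,0,0,0,0,0,1],[0,0,0,0,0,0,1],[0,0,0,0,0,0,1],[0,0,0.06,0,0,0,1],[0,0,0.14,0,0,0,1],[0,0,0.22,0,0,0,1],[0,0,0.3,0,0,0,1],[0,0,0.3,0,0,0,1]]'
python3 -m inch '[[-0.08,0.06,0,0,0,0,1],[-0.16,0.13,0,0,0,0,1],[-0.24,0.2,0,0,0,0,1],[-0.28,0.24,0,0,0,0,1],[-0.28,0.24,0,0,0,0,1],[-0.28,0.24,0,0,0,0,1],[-0.28,0.24,0,0,0,0,1]]'
python3 - <<'E'
from m import *
s=ctrl.read_state();print(s['tool_pos'])
f=grab('wrist');p=(.455,-.005,.072)
for F_,nm,r in((f,'wrist',18),(S,'scene',5)):
        c=bary(F_,*proj(F_,p),r);print(nm,np.round(proj(F_,p),1),np.round(c,1),ray(F_,*c,p[2]).round(4))
E
```

```text
time: 34.75
tool_pos: [0.6037, -0.2228, 0.192]
eef_rot: [2.366, 2.049, 0.009]
ft_force: [0.9, -0.7, -0.2]
width: 0.0853
gripper_force: 0.0
time: 35.45
tool_pos: [0.4619, -0.1024, 0.1833]
eef_rot: [2.375, 2.056, -0.0]
ft_force: [-0.2, -0.4, 0.2]
width: 0.0855
gripper_force: 0.0
[ 0.46190103 -0.10256755  0.1830118 ]
wrist [226.1  62. ] [227.2  60.9] [ 0.4559 -0.0043  0.072 ]
scene [226.5 177.9] [226.9 177.2] [ 0.4543 -0.0014  0.072 ]
```

```bash
python3 -m inch '[[-0.005,0.08,0,0,0,0,1],[-0.013,0.16,0,0,0,0,1],[-0.013,0.196,-0.04,0,0,0,1],[-0.013,0.196,-0.12,0,0,0,1],[-0.013,0.196,-0.2,0,0,0,1],[-0.013,0.196,-0.26,0,0,0,1],[-0.013,0.196,-0.31,0,0,0,1],[-0.013,0.196,-0.34,0,0,0,1],[-0.013,0.196,-0.346,0,0,0,1],[-0.013,0.196,-0.346,0,0,0,1]]'
python3 -m inch '[[0,0,0,0,0,0,-1],[0,0,0,0,0,0,-1],[0,0,0,0,0,0,-1],[0,0,0,0,0,0,-1],[0,0,0,0,0,0,-1],[0,0,0,0,0,0,-1],[0,0,0,0,0,0,-1]]' 25
```

```text
time: 36.6
tool_pos: [0.4552, -0.0041, 0.0107]
eef_rot: [-2.375, -2.056, 0.0]
ft_force: [0.7, -0.9, 0.0]
width: 0.0855
gripper_force: 0.0
time: 37.3
tool_pos: [0.4559, -0.004, 0.0121]
eef_rot: [2.373, 2.055, 0.003]
ft_force: [0.1, -0.2, 6.6]
width: 0.0534
gripper_force: 27.2
```

```bash
python3 -m inch '[[0,0,0.06,0,0,0,-1],[0,0,0.13,0,0,0,-1],[0.02,-0.02,0.19,0,0,0,-1],[0.08,-0.07,0.2,0,0,0,-1],[0.15,-0.13,0.2,0,0,0,-1],[0.21,-0.19,0.2,0,0,0,-1],[0.27,-0.24,0.2,0,0,0,-1],[0.314,-0.282,0.2,0,0,0,-1],[0.314,-0.282,0.2,0,0,0,-1],[0.314,-0.282,0.2,0,0,0,-1]]'
python3 -m inch '[[0,0,-0.04,0,0,0,-1],[0,0,-0.07,0,0,0,-1],[0,0,-0.09,0,0,0,-1],[0,0,-0.1,0,0,0,-1],[0,0,-0.1,0,0,0,-1]]'
```

```text
time: 38.3
tool_pos: [0.6115, -0.1449, 0.1092]
eef_rot: [-2.374, -2.054, 0.002]
ft_force: [-0.2, 0.1, -2.1]
width: 0.0533
gripper_force: 27.6
time: 38.8
tool_pos: [0.6112, -0.1444, 0.0596]
eef_rot: [-2.373, -2.056, 0.001]
ft_force: [-0.6, 0.5, -1.5]
width: 0.0536
gripper_force: 27.7
```

```bash
python3 -m inch '[[0,0,-0.004,0,0,0,-1],[0,0,-0.006,0,0,0,-1],[0,0,-0.006,0,0,0,-1]]'
python3 -m inch '[[0,0,-0.003,0,0,0,-1],[0,0,-0.004,0,0,0,-1],[0,0,-0.004,0,0,0,-1]]'
```

```text
time: 39.1
tool_pos: [0.6121, -0.145, 0.0579]
eef_rot: [2.374, 2.056, 0.001]
ft_force: [0.7, 0.1, -2.3]
width: 0.0533
gripper_force: 27.7
time: 39.4
tool_pos: [0.6123, -0.1451, 0.0572]
eef_rot: [2.374, 2.056, 0.001]
ft_force: [-2.3, 1.9, 4.9]
width: 0.0533
gripper_force: 28.2
```

```bash
python3 -m inch '[[0,0,0,0,0,0,0.4],[0,0,0,0,0,0,0.7],[0,0,0,0,0,0,1],[0,0,0,0,0,0,1],[0,0,0,0,0,0,1],[0,0,0.06,0,0,0,1],[0,0,0.14,0,0,0,1],[0,0,0.22,0,0,0,1],[0,0,0.28,0,0,0,1],[0,0,0.28,0,0,0,1]]'
python3 -m inch '[[-0.08,-0.06,0,0,0,0,1],[-0.16,-0.14,0,0,0,0,1],[-0.24,-0.22,0,0,0,0,1],[-0.3,-0.3,0,0,0,0,1],[-0.364,-0.37,0,0,0,0,1],[-0.364,-0.37,0,0,0,0,1],[-0.364,-0.37,0,0,0,0,1],[-0.364,-0.37,0,0,0,0,1]]'
python3 - <<'E'
from h import *
f=grab('wrist','w7.png');s=ctrl.read_state();print(s['tool_pos'])
np.savez('w7.npz',**f)
E
```

```text
time: 40.4
tool_pos: [0.6138, -0.1454, 0.2023]
eef_rot: [2.368, 2.051, 0.009]
ft_force: [0.5, 0.1, 1.3]
width: 0.0856
gripper_force: 0.0
time: 41.2
tool_pos: [0.4304, -0.3292, 0.195]
eef_rot: [-2.374, -2.056, -0.001]
ft_force: [1.1, -0.7, -0.7]
width: 0.0857
gripper_force: 0.0
[ 0.43073052 -0.32885825  0.19503387]
```

View pics/w7.png

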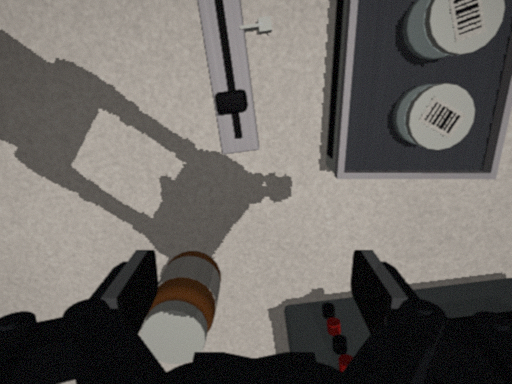

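Wrist view: slider grip top at (231,100), track end at (240,150), pointer tag at (264,25), amber jar at (180,310); two jars show upright in the tray at right. I'll measure these in world coordinates.

```bash
cat > sl.py <<'E'
from h import *
def meas(f,gu,pu):
    p=f['pixels'];g=cv2.cvtColor(p,cv2.COLOR_RGB2GRAY)
    # grip blob: dark, wider than groove
    m=(g<60).astype(np.uint8);m=cv2.morphologyEx(m,cv2.MORPH_OPEN,np.ones((13,13)))
    n,l,st,c=cv2.connectedComponentsWithStats(m);k=[i for i in range(1,n) if np.hypot(*(c[i]-gu))<20]
    for i in k:
        x,y,w,h,_=st[i];print('grip px',st[i],c[i].round(1),'corners@.0545',ray(f,x,y,.0545)[:2].round(4),ray(f,x+w,y+h,.0545)[:2].round(4),'cen',ray(f,*c[i],.0545)[:2].round(4))
    u,v=map(int,pu);u0=max(u-30,0);v0=max(v-24,0);b=(g[v0:v+24,u0:u+30]>np.percentile(g,50)+28).astype(np.uint8)
    n,l,st,c=cv2.connectedComponentsWithStats(b)
    for i in range(1,n):
        if st[i][4]>25:
            q=c[i]+[u0,v0];print('ptr blob',st[i],q.round(1),ray(f,*q,.008)[:2].round(4),ray(f,*q,.016)[:2].round(4))
E
python3 - <<'E'
from sl import *
z=np.load('w7.npz');f={k:z[k] for k in z};
meas(f,(231,100),(264,25))
for uv in [(216,0),(239,137),(222,153),(258,149),(201,0),(238,0)]: print(uv,ray(f,*uv,.014)[:2].round(4))
g=cv2.cvtColor(f['pixels'],cv2.COLOR_RGB2GRAY);print(g[12:44:2,236:280:3])
# view camera helper: image rows of grip
print(g[84:122:2,231], g[100,205:260:3])
E
```

```text
grip px [216  90  30  24 653] [230.8 101.7] corners@.0545 [ 0.4089 -0.2504] [ 0.4319 -0.2745] cen [ 0.4201 -0.2621]
ptr blob [  7  15  33  14 197] [262.2  23.2] [ 0.4585 -0.1957] [ 0.4581 -0.197 ]
ptr blob [29 33 10 12 39] [267.2  39.6] [ 0.4613 -0.2107] [ 0.4609 -0.2117]
ptr blob [18 37 11 11 42] [257.7  43.3] [ 0.4517 -0.2127] [ 0.4515 -0.2136]
(216, 0) [ 0.4185 -0.1714]
(239, 137) [ 0.42   -0.2991]
(222, 153) [ 0.3998 -0.3131]
(258, 149) [ 0.4378 -0.3143]
(201, 0) [ 0.4048 -0.1694]
(238, 0) [ 0.4386 -0.1743]
[[140 140 137 158 163 154 154 160 149 156 160 151 150 156 156]
 [142 141 140 159 166 159 164 162 154 162 160 153 154 158 159]
 [141 141 123 158 160 162 163 161 155 162 164 166 161 155 164]
 [143 147 119 154 157 159 164 158 169 163 167 165 165 157 161]
 [143 139 119 156 156 155 166 143 166 169 168 167 159 157 160]
 [137 147 121 165 156 159 158 108 173 168 165 168 162 154 165]
 [144 146 129 163 166 166 168 165 167 167 168 168 163 152 156]
 [140 154 167 171 170 161 156 137 166 165 171 167 156 155 153]
 [138 135 152 115  91  67  56  53 167 166 168 170 164 158 155]
 [142 141 130  58  66  71 111  84 160 154 140 101 147 165 160]
 [142 145 138 112 159 160 169  92  66  58  57  95 165 169 160]
 [141 149 144 142 160 162 167 117 106 157 142 156 164 166 155]
 [140 144 141 139 158 157 160 160 155 164 169 156 155 162 160]
 [141 145 144 133 162 163 157 158 164 157 161 159 156 159 159]
 [140 144 148 115 161 163 155 169 169 162 166 170 161 159 164]
 [145 146 148 118 164 158 158 167 164 162 162 166 162 160 160]]
[ 23  18  21  16  16  14  22  24  21  23  10  19   9   8  14  70 108 119
 139] [167 170 176  89  14  21  25  18  23  22  19  15  24  16 117 148 143 164
 169]
```

```bash
python3 -m inch '[[-0.01,0.06,0,0,0,0.1,1],[-0.021,0.134,-0.04,0,0,0.1,1],[-0.021,0.134,-0.12,0,0,0.1,1],[-0.021,0.134,-0.2,0,0,0.1,1],[-0.021,0.134,-0.28,0,0,0.1,1],[-0.021,0.134,-0.34,0,0,0.1,1],[-0.021,0.134,-0.37,0,0,0.1,1],[-0.021,0.134,-0.39,0,0,0.1,1],[-0.021,0.134,-0.39,0,0,0.1,1],[-0.021,0.134,-0.39,0,0,0.1,1]]'
python3 -m inch '[[0,0,0,0,0,0,0.2],[0,0,0,0,0,0,-0.2],[0,0,0,0,0,0,-1],[0,0,0,0,0,0,-1],[0,0,0,0,0,0,-1],[0,0,0,0,0,0,-1],[0,0,0,0,0,0,-1],[0,0,0,0,0,0,-1],[0,0,0,0,0,0,-1]]' 20
```

```text
time: 42.25
tool_pos: [0.4205, -0.2633, 0.0021]
eef_rot: [2.204, 2.235, 0.001]
ft_force: [-1.2, 0.1, 0.1]
width: 0.0855
gripper_force: 0.0
time: 43.15
tool_pos: [0.4188, -0.2632, 0.0011]
eef_rot: [-2.207, -2.236, 0.002]
ft_force: [-5.9, 0.5, 4.7]
width: 0.0276
gripper_force: 22.3
```

```bash
python3 -m inch '[[0,0.02,0,0,0,0,-1],[0,0.04,0,0,0,0,-1],[0,0.06,0,0,0,0,-1],[0,0.08,0,0,0,0,-1],[0.001,0.1,0,0,0,0,-1],[0.001,0.12,0,0,0,0,-1],[0.001,0.132,0,0,0,0,-1],[0.001,0.132,0,0,0,0,-1],[0.001,0.132,0,0,0,0,-1]]'
python3 -m inch '[[0,0,0,0,0,0,0],[0,0,0,0,0,0,1],[0,0,0,0,0,0,1],[0,0,0,0,0,0,1],[0,0,0,0,0,0,1],[0,0,0.06,0,0,0,1],[0,0,0.14,0,0,0,1],[0,0,0.2,0,0,0,1],[0,0,0.2,0,0,0,1]]'
python3 -m inch '[[0.02,-0.08,0.04,0,0,0,1],[0.04,-0.14,0.04,0,0,0,1],[0.04,-0.14,0.04,0,0,0,1],[0.04,-0.14,0.04,0,0,0,1],[0.04,-0.14,0.04,0,0,0,1]]'
python3 - <<'E'
from sl import *
f=grab('wrist');s=ctrl.read_state();print(s['tool_pos'],f['position'])
q=proj(f,(.455,-.196,.01));gq=proj(f,(.42,-.197,.0545));print(q,gq)
meas(f,gq,q);np.savez('w8.npz',**f)
u,v=int(q[0]),int(q[1]);c=f['pixels'][v-50:v+50,u-80:u+50,::-1];cv2.imwrite('pics/w8.png',cv2.resize(c,None,fx=5.5,fy=5.5,interpolation=cv2.INTER_CUBIC));print('origin',u-80,v-50)
E
```

```text
time: 44.05
tool_pos: [0.4195, -0.1961, 0.0011]
eef_rot: [-2.205, -2.236, 0.0]
ft_force: [-6.1, 1.2, 6.8]
width: 0.0277
gripper_force: 22.7
time: 44.95
tool_pos: [0.4223, -0.1982, 0.106]
eef_rot: [2.2, 2.23, 0.004]
ft_force: [0.7, 1.1, -0.5]
width: 0.0856
gripper_force: 0.0
time: 45.45
tool_pos: [0.4395, -0.2661, 0.1196]
eef_rot: [-2.205, -2.236, -0.0]
ft_force: [0.7, 0.5, -0.1]
width: 0.0859
gripper_force: 0.0
[ 0.43961049 -0.26599819  0.11993496] [ 0.43894631 -0.19108783  0.28444142]
(np.float64(273.73464098109076), np.float64(96.62080279965626)) (np.float64(225.0734280042753), np.float64(98.66046428480144))
grip px [ 206   82   41   30 1156] [226.  96.] corners@.0545 [ 0.4076 -0.1866] [ 0.4347 -0.2054] cen [ 0.4207 -0.1953]
ptr blob [   0    0   60   48 2703] [273.9  95.5] [ 0.4553 -0.1951] [ 0.4548 -0.195 ]
origin 193 46
```

View pics/w8.png

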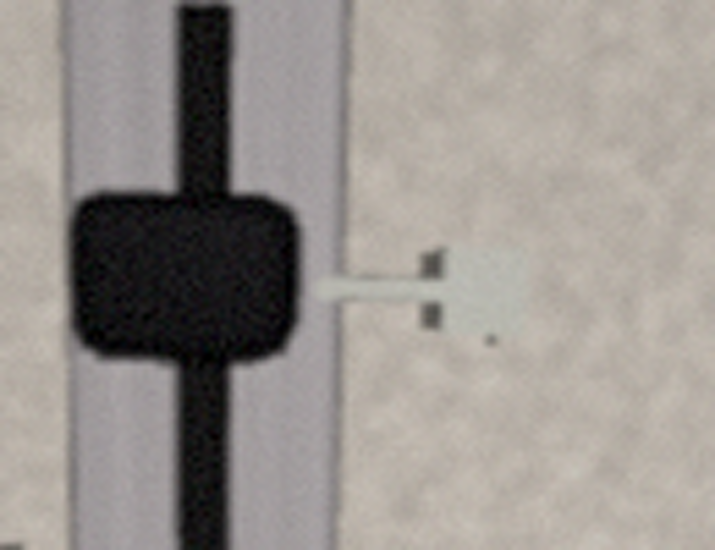

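Close-up: grip centre at pixel (227,96.2), pointer middle line at row 98.5 (col 281). I'll compute the offset and check the jars and bystanders.

Run:
```python
from m import *
z=np.load('w8.npz');f={k:z[k] for k in z}
print('grip',ray(f,227,96.2,.0545),'ptr',[ray(f,281,98.5,h)[:2].round(4) for h in(.004,.016)])
print('track edges',ray(f,193+205/5.5,46+5/5.5,.014),ray(f,193+203/5.5,46+545/5.5,.014))
g=cv2.cvtColor(T['pixels'],cv2.COLOR_RGB2GRAY)
for n,p in dict(a=(.591,-.299,.081),b=(.602,-.222,.093),d=(.613,-.145,.117)).items():
    for F_,nm in((T,'top'),(S,'scene')):
        c=bary(F_,*proj(F_,p),5);print(n,nm,np.round(proj(F_,p),1),np.round(c,1))
# change vs first pictures: bystanders
for n in('top','scene'):
    a=cv2.imread(f'pics/{n}1.png').astype(int);b=(T if n=='top' else S)['pixels'][:,:,::-1].astype(int)
    m=(abs(a-b).max(2)>45).astype(np.uint8);_,_,st,c=cv2.connectedComponentsWithStats(m)
    print(n,[(c[i].round().astype(int).tolist(),int(st[i][4])) for i in range(1,len(st)) if st[i][4]>25])
```

```text
grip [ 0.42129769 -0.19540303  0.0545    ] ptr [array([ 0.4613, -0.1975]), array([ 0.4603, -0.1972])]
track edges [ 0.42095201 -0.16051544  0.014     ] [ 0.42023473 -0.23450655  0.014     ]
a top [352.3 187.8] [352.4 187.6]
a scene [211.5 250. ] [212.1 250.2]
b top [326.2 182.8] [326.8 183.8]
b scene [228.2 231.7] [228.2 231.7]
d top [300.1 177. ] [300.8 178. ]
d scene [244.  211.7] [243.7 211.8]
top [([301, 178], 260), ([327, 184], 259), ([201, 188], 59), ([352, 189], 241), ([242, 192], 34), ([360, 268], 2972), ([423, 235], 201), ([437, 239], 71), ([254, 244], 39), ([314, 246], 33), ([314, 251], 30), ([420, 259], 49), ([307, 303], 1342), ([408, 279], 46), ([399, 285], 79), ([242, 346], 1761), ([187, 368], 714), ([425, 370], 2776), ([267, 380], 59), ([223, 381], 29)]
scene [([121, 40], 2617), ([139, 4], 156), ([48, 60], 2128), ([159, 103], 825), ([180, 131], 263), ([134, 113], 189), ([5, 108], 57), ([104, 116], 32), ([173, 118], 45), ([105, 140], 187), ([104, 215], 7163), ([147, 158], 61), ([286, 180], 140), ([12, 193], 509), ([226, 190], 198), ([268, 201], 110), ([243, 213], 117), ([228, 233], 158), ([183, 245], 96), ([212, 251], 181)]
```

```bash
python3 -m inch '[[0,0,0.1,0,0,0,1],[0,0,0.1,0,0,0,1],[0,0,0.1,0,0,0,1],[0,0,0.1,0,0,0,1],[0,0,0.1,0,0,0,1]]'
python3 -c "
from plant import ctrl
print(ctrl.finish_job())"
```

```text
time: 46.1
tool_pos: [0.4395, -0.2664, 0.1694]
eef_rot: [-2.205, -2.236, 0.0]
ft_force: [-0.7, -0.2, -0.7]
width: 0.0859
gripper_force: 0.0
the job is handed in; nothing more can be done
None
```

I handed the job in at 46 s with no verdict shown. I held the beam on jars a, b and d in that order (jar_c was absent) for over a second each, but the interface gives no sign that a label was read. The scanner is back on its mat, all three jars stand upright in the tray after about 28 N grips, and the heat grip is about 2 mm off the pointer.

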